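# Clamp the mended mug to its set force

### The job

Swing the blue clamp arm clockwise over the mended mug until it meets its stop, then screw its orange wing down (clockwise) onto the mug until the green tab pops out of the end of the grey pressure head. Stop right there and let go: if you over-tighten, the red tab pops out too and the mug is spoilt. Leave the other mugs, the glue bottle and the brush where they are.

Things in the scene. Friction and masses are not known exactly. Their poses are not given: they have to be found in the camera images.
- base: Fixed plywood base of the clamp, 130 x 260 x 12 mm; may stand turned. Origin: on the counter, below the centre of the low wooden ring (10 mm high, 90 mm outside) in which the mended mug stands. The vertical steel post that carries the arm stands 130 mm from the origin along the base's own +y; the top of the arm is 190 mm above the counter.
- swing (a joint): Angle of the blue arm about the post, rad: 0 = at its hard stop, pointing from the post along the base's -y, the screw right above the mug; negative = swung away, anticlockwise seen from above (starts -1.1 to -0.5). It grows clockwise. Level swing, stiff hinge: about 3 N at the wing moves it, and it stays where it is left.
- wing_grip (a point): Centre of the orange wing, the bar handle on the vertical screw: 219 mm above the counter at all times, 130 mm from the post's axis. The bar is 56 mm long along its x, 18 mm wide along its y (horizontal) and 30 mm high (14 mm above this point, 16 below). The top of the arm, 50 mm wide here, is 29 mm below this point.
- wing (a joint): Turn of the wing relative to the arm, rad; grows clockwise seen from above and lowers head and pad 3.5 mm per rad (starts 0 to 1; limits -0.5 and 6; the pad meets the mug's rim at about 1.9). It takes 0.15 N m, 0.22 when the pad presses, and stays where left. Swinging the arm while the wing keeps its bearing in the room turns it relative to the arm.
- pad: Round cork pressure pad on the screw under the arm, 92 mm across, which is lowered onto the mug's rim. A spring of 2 N/mm stands between it and the head, so the force grows about 7 N per rad of the wing once it bears. Origin: on the screw's axis, 113.5 mm below the pad's underside.
- pad_face (a point): Centre of the pad's underside; 113.5 mm above the counter when the wing reads 0.
- set_tab (a joint): Green tab, 24 x 13 mm, in the end face of the grey 64 x 72 x 26 mm pressure head that hangs under the arm's tip (the face away from the post): 0 = in, 0.018 m = popped out, away from the post. Its spring throws it out when the pad presses with the set force, which is hidden: about 5 to 18 N, 0.5 to 2.5 rad of the wing after the pad bears.
- set_tab_face (a point): Centre of the outer face of the green tab, 144.5 mm above the counter when the wing reads 0 and sinking with the head; it moves 18 mm out with the tab.
- over_tab (a joint): The red tab, beside the green one, same size and travel: 0 = in, 0.018 m = popped out. It jumps out, for good, when the wing is turned some 0.45 rad further than the point where the green one jumped.
- mug: The mended mug: white with a blue print and an amber glue line round it, 95 mm high, 82 mm across the rim, with a handle. It stands loose in the wooden ring on the 12 mm base, so its rim is 107 mm above the counter. The origin is the centre of its underside, the handle is along its +y.
- mug_left: Another white and blue mug of the same shape, on the counter at the robot's left; leave alone. Origin: centre of its underside.
- mug_right: Another such mug on the counter at the robot's right; leave alone. Origin: centre of its underside.
- glue: White glue bottle with a red cap, 36 mm across, 85 mm high, standing on the counter; leave alone. Origin: centre of its underside.
- brush: Small brush lying on the counter, 170 mm long along its x; leave alone. Origin: under its middle.

How it is judged:
By the outcome, as a careful person would: the job done as asked, in the order asked, and still so for the second after the job is handed in, with the robot touching nothing.
It also fails if it takes over 72 s, if anything falls off the work surface, if the arm or the gripper's body presses on something with over 40 N, if the wrist force passes 120 N, or if a joint passes its speed limit or range.

### The arm

A 7-joint arm with a two-finger parallel gripper is mounted at the origin on the work surface. World frame = base frame: x ahead of the robot, y to its left, z up, the work surface at z = 0. Lengths are in m, angles in rad, forces in N, time in s.
With the tool pointing down it reaches from about 0.425 to 0.875 m from the base axis. Payload 4.7 kg.
Tool frame: the origin (TCP) lies midway between the tips of the shut fingers; the grasp point (between the pads) lies 19 mm behind it (ctrl.grip_point_offset is the distance from the TCP to the grasp point, in m); z points along the fingers, y is the line along which they close (so a half turn about z gives the same grasp; the last joint's range is limited). The gripper opens to 87 mm and grips with 3 to 60 N. Pads are 19 mm wide; open, the fingers measure 117 mm over their backs; the gripper's body (75 mm by 190 mm) begins 51 mm behind the grasp point.
Start: joints at [1.135, 0.321, -0.07, 1.45, 0.023, 1.371, -0.057], TCP at [0.283, -0.585, 0.223] pointing down, gripper open.
Joint ranges: [-2.86, 2.86], [-0.3, 2.09], [-1.38, 1.24], [0.06, 2.45], [-1.56, 4.7], [0.09, 2.05], [-2.69, 2.69]. Speed limits (rad/s): [2.57, 2.57, 3.14, 3.14, 3.14, 3.14, 3.14].

### API

Orientations are given as a rotation vector (axis times angle).
In Python, from bench import ctrl gives the robot as it stands.
- The arm moves only by the tool move_arm, never from a script. Its argument "increments" is text: rows parted by semicolons, each of 7 numbers parted by spaces: the shift along the world's x, y, z in mm, then the turn, a rotation vector about the world's x, y, z in degrees, then the closure in counts, from 0 (fully open) to 255 (shut). A call has exactly 8 rows; each row shifts and turns the commanded pose from where the row before left it; what a row does not reach is not made up. A row lasts 1/12 s, in which the tool goes at most 41.7 mm and 7.16 degrees, less where a joint would pass 70% of its speed; a pose out of reach is approached as far as the arm can. A call with a gripper value outside its range is refused whole. The fingers move at their own pace and stop on an object; "grip_force" is the grip in N (left out, the last holds). Time passes only in rows, so rows that do not move let the fingers close, or fill a call up. It gives the time, the measured TCP pose, the force, the opening and the grip force at its end, in the units of the state.
- ctrl.get_state(): the state, without advancing time (a new reading comes with each control period).
- ctrl.get_image(name): name is "scene" or "top" or "wrist"; returns a dict with "frame" (384x512x3 uint8, red, green, blue), "depth" (384x512 float32, m along the optical axis (not along the pixel's ray), 0 where there is no reading), "fx", "fy", "cx", "cy" (pixels), "k1" (the pictures are not rectified: a ray, as slopes to the right and down, at radius r is drawn at 1 + k1 r^2 times it, then the intrinsics apply), "position" and "orientation" of the camera in the world. Camera axes: x right, y down, z forward; pixel columns grow to the right and rows downward; lengths in m; the calibration is good to about 2 mm. A picture is of the moment at which its call begins.
- ctrl.close_job(): hands the job in; it is judged then, once.
Trained networks look in a picture, given as the dict that the camera call returned (one of the last four; its "shot" number tells which), for a name from the list of things; names that differ only in an ending like _2 or _b are one class to them, and where a whole thing is asked for, a point or a joint stands for the part that bears it (a point fixed in the world has none). Each returns a list of dicts, best first, with "score" (0 to 1); they miss things now and then, are a little off and sometimes report something else, mostly with a low value. They report only what shows in the picture. A call takes as long as a camera call.
- ctrl.find_in(target, picture): "centre" ([x, y, z] in m, in world coordinates, good to about 4 mm: the middle of the surface that is visible of it).
- ctrl.silhouettes(target, picture): "region" (384x512 bool, what is visible of it).
The state is a dict: "time": time; "joint_positions": joint angles; "qd": joint speeds; "joint_torque": joint torques, N m; "position": TCP position; "tool_rot": TCP orientation; "ft_force": force on the tool from outside, world axes, zero at the start; "torque": the same for the moment, N m; "grip_width": opening from 0.0 (shut) to 1.0 (fully open); "grip_force": force on a finger pad.
Only numpy, scipy, OpenCV 4.12 (cv2) and the standard library are available. Lean on these libraries where they do the work, as an engineer would, in place of code of your own. Each camera call takes 0.05 s, during which the arm holds its last target. There are 200 camera calls.

## Working session

There is one attempt and no reset: what is moved stays moved. The work goes in short steps, Python scripts to look and compute and a tool call to move; the robot and the scene stay as the last step left them, time stands still between calls to the robot, and variables do not carry over. Pictures are saved under pics/ and viewed, at most 10 in all, crops included, and the job is handed in when it is done.

Besides the shell and the picture viewer there is one more tool, called after "Emit:" in YAML: its name, and indented under it one key for each argument. move_arm: Moves the arm, as the interface text tells. Its arguments: {"type":"object","properties":{"increments":{"type":"string"},"grip_force":{"type":"number"}},"required":["increments"]}

```bash
mkdir -p pics
cat > h.py <<'E'
from bench import ctrl
import numpy as np, cv2
from scipy.spatial.transform import Rotation as R
def rot(o):
    o=np.array(o,float)
    if o.shape==(3,3): return o
    return (R.from_rotvec(o) if o.size==3 else R.from_quat(o)).as_matrix()
def pix2ray(p,u,v):
    K=np.array([[p["fx"],0,p["cx"]],[0,p["fy"],p["cy"]],[0,0,1.]])
    q=cv2.undistortPoints(np.array([[[u,v]]],float),K,np.array([p["k1"],0,0,0.]))[0,0]
    return rot(p["orientation"])@np.array([q[0],q[1],1.]),np.array(p["position"])
def cloud(p,m):
    vs,us=np.nonzero(m&(p["depth"]>0))
    K=np.array([[p["fx"],0,p["cx"]],[0,p["fy"],p["cy"]],[0,0,1.]])
    q=cv2.undistortPoints(np.stack([us,vs],1)[:,None].astype(float),K,np.array([p["k1"],0,0,0.]))[:,0]
    d=p["depth"][vs,us][:,None]
    return (np.hstack([q,np.ones((len(q),1))])*d)@rot(p["orientation"]).T+np.array(p["position"])
def save(p,n): cv2.imwrite("pics/"+n,p["frame"][:,:,::-1])
E
python3 - <<'E'
from h import *
s=ctrl.get_state(); print(s["time"],s["position"],s["tool_rot"],s["grip_width"])
a=ctrl.get_image("scene"); b=ctrl.get_image("top")
print(a["position"],a["orientation"],b["position"],b["orientation"])
cv2.imwrite("pics/ab.png",cv2.resize(np.hstack([a["frame"],b["frame"]])[:,:,::-1],(800,300),interpolation=cv2.INTER_AREA))
save(b,"b.png")
for n in ["wing_grip","swing","base","mug","mug_left","mug_right","glue","brush","set_tab_face","over_tab","pad"]:
    for nm,p in (("s",a),("t",b)):
        print(n,nm,[(np.round(f["centre"],3).tolist(),round(f["score"],2)) for f in ctrl.find_in(n,p)[:2]])
E
```

```text
0.0 [ 0.28231291 -0.5848687   0.22147181] [-3.06068071e+00 -7.00253272e-01  8.55778944e-04] 0.9973636814269647
[ 1.1702712  -0.5285653   0.76537168] [-2.03832042 -0.91392694  0.49514463] [0.41478935 0.01489325 1.04312928] [-2.19223344  2.13785973 -0.07462039]
wing_grip s [([0.577, 0.037, 0.225], 0.56)]
wing_grip t [([0.57, 0.051, 0.233], 0.57), ([0.542, 0.029, 0.113], 0.34)]
swing s [([0.582, 0.039, 0.169], 0.79)]
swing t [([0.542, 0.071, 0.192], 0.66)]
base s [([0.542, 0.04, 0.115], 0.57)]
base t [([0.499, 0.084, 0.009], 0.8)]
mug s [([0.476, 0.021, 0.077], 0.68), ([0.576, 0.04, 0.226], 0.46)]
mug t [([0.463, 0.037, 0.037], 0.7)]
mug_left s [([0.536, 0.365, 0.071], 0.94)]
mug_left t [([0.531, 0.395, 0.055], 0.97)]
mug_right s [([0.472, -0.326, 0.063], 0.58)]
mug_right t [([0.461, -0.339, 0.057], 0.87)]
glue s [([0.661, -0.303, 0.051], 0.73), ([0.582, 0.041, 0.169], 0.51)]
glue t [([0.644, -0.293, 0.057], 0.67)]
brush s [([0.342, 0.387, 0.017], 0.45)]
brush t [([0.346, 0.355, 0.016], 0.73)]
set_tab_face s [([0.608, 0.028, 0.141], 0.43)]
set_tab_face t [([0.54, 0.027, 0.115], 0.29)]
over_tab s []
over_tab t []
pad s [([0.588, 0.028, 0.116], 0.64)]
pad t [([0.54, 0.031, 0.116], 0.65)]
```

View pics/ab.png

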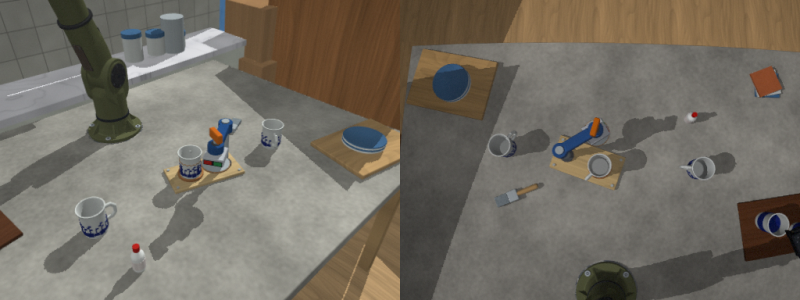

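```bash
cat > meas.py <<'E'
from h import *
def wing(p,zr=(0.226,0.240)):
    hsv=cv2.cvtColor(p["frame"],cv2.COLOR_RGB2HSV)
    m=(hsv[...,0]<18)&(hsv[...,1]>150)&(hsv[...,2]>80)
    P=cloud(p,m); P=P[(P[:,2]>zr[0])&(P[:,2]<zr[1])&(abs(P[:,1])<.2)&(P[:,0]>.3)&(P[:,0]<.75)]
    return P
def report(P):
    (c,(w,h),a)=cv2.minAreaRect(P[:,:2].astype(np.float32)*1000)
    C=np.cov(P[:,:2].T); e,v=np.linalg.eigh(C)
    print("wing n",len(P),"rect",np.round(c,1),round(w,1),round(h,1),"mean",P.mean(0).round(4),"axis deg",round(np.degrees(np.arctan2(v[1,1],v[0,1]))%180,1))
E
python3 - <<'E'
from meas import *
a=ctrl.get_image("scene"); b=ctrl.get_image("top")
for p in (a,b): report(wing(p,(0.2,0.245)));report(wing(p))
allm=np.ones((384,512),bool)
for p in (a,b):
    hsv=cv2.cvtColor(p["frame"],cv2.COLOR_RGB2HSV)
    blue=(hsv[...,0]>95)&(hsv[...,0]<125)&(hsv[...,1]>120)
    P=cloud(p,blue);P=P[(P[:,2]>.18)&(P[:,2]<.2)&(abs(P[:,1])<.25)&(P[:,0]>.3)&(P[:,0]<.75)]
    (c,wh,ang)=cv2.minAreaRect(P[:,:2].astype(np.float32)*1000); print("arm",len(P),c,wh,ang,P.mean(0))
    P=cloud(p,ctrl.silhouettes("mug",p)[0]["region"]); P=P[(P[:,2]>.1)&(P[:,2]<.112)]
    c,r=cv2.minEnclosingCircle(P[:,:2].astype(np.float32)*1000);print("rim",c,r)
    P=cloud(p,allm);P=P[(P[:,2]>.006)&(P[:,2]<.018)&(P[:,1]<.25)&(P[:,1]>-.15)&(P[:,0]>.3)&(P[:,0]<.75)]
    print("base",cv2.minAreaRect(P[:,:2].astype(np.float32)*1000))
c=b["frame"][110:280,160:330];cv2.imwrite("pics/c.png",cv2.resize(c[:,:,::-1],None,fx=3.5,fy=3.5,interpolation=cv2.INTER_CUBIC))
E
```

```text
wing n 235 rect [574.2  45.7] 19.1 56.2 mean [0.5803 0.0418 0.2238] axis deg 168.5
wing n 121 rect [573.7  45.6] 18.2 55.3 mean [0.5766 0.0442 0.2312] axis deg 164.1
wing n 188 rect [568.5  48.9] 16.9 55.7 mean [0.5672 0.0483 0.2316] axis deg 164.8
wing n 172 rect [568.5  48.9] 16.9 55.6 mean [0.5679 0.0487 0.2328] axis deg 164.8
arm 377 (540.9569702148438, 99.75574493408203) (45.418861389160156, 173.78616333007812) 32.57233428955078 [0.54862453 0.09286234 0.18820083]
rim (464.56854248046875, 34.27261734008789) 43.068843841552734
base ((479.70526123046875, 80.73346710205078), (260.2242736816406, 133.28326416015625), 71.02565002441406)
arm 754 (534.6051635742188, 103.05484771728516) (47.595245361328125, 173.61700439453125) 31.900407791137695 [0.52976326 0.10733272 0.19009577]
rim (459.7445373535156, 34.98002243041992) 40.253318786621094
base ((523.3565063476562, 32.5684814453125), (382.0196228027344, 395.71435546875), 8.144591331481934)
```

View pics/c.png

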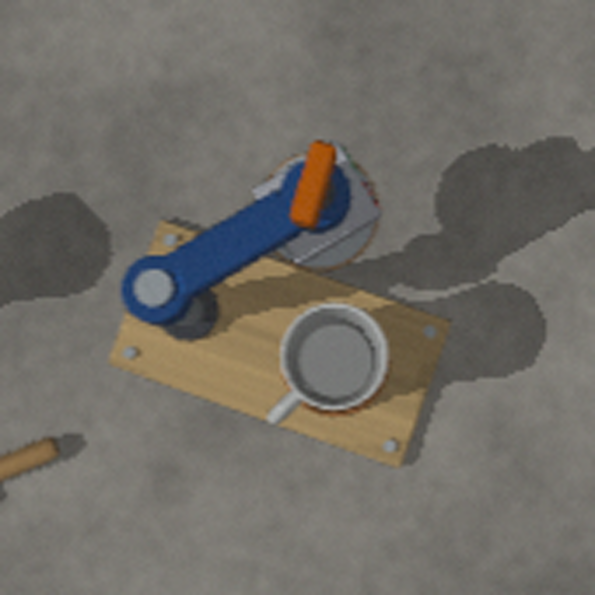

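The crop shows the post at about (152,288), the wing at (313,185) and the mug rim at (335,357). In world coordinates the post is at about (0.504, 0.157), the wing at (0.571, 0.047) with its bar at 164.5°, and the swing is about -50°. I'll move to hover above the wing.

Emit:
move_arm:
  increments: "12 26 10 0 0 5.8 0; 12 26 10 0 0 5.8 0; 12 26 10 0 0 5.8 0; 12 26 10 0 0 5.8 0; 12 26 10 0 0 5.8 0; 12 26 10 0 0 5.8 0; 12 26 10 0 0 5.8 0; 12 26 10 0 0 5.8 0"

```text
time: 2.07
position: [0.379, -0.376, 0.3033]
tool_rot: [2.534, 1.856, -0.0]
ft_force: [0.9, 0.6, -0.3]
grip_width: 1.0
grip_force: 0.0
```

Emit:
move_arm:
  increments: "12 26 0 0 0 5.8 0; 12 26 0 0 0 5.8 0; 12 26 0 0 0 5.8 0; 12 26 0 0 0 5.8 0; 12 26 0 0 0 5.8 0; 12 26 0 0 0 5.8 0; 12 26 0 0 0 5.8 0; 12 26 0 0 0 5.8 0"

```text
time: 2.73
position: [0.475, -0.168, 0.3029]
tool_rot: [1.597, 2.704, -0.0]
ft_force: [0.2, -0.7, 0.2]
grip_width: 1.002
grip_force: 0.0
```

Emit:
move_arm:
  increments: "12 26 0 0 0 5.8 0; 12 26 0 0 0 5.8 0; 12 26 0 0 0 5.8 0; 12 26 0 0 0 5.8 0; 12 26 0 0 0 5.8 0; 12 26 0 0 0 5.8 0; 12 26 0 0 0 5.8 0; 12 26 0 0 0 5.8 0"

```text
time: 3.4
position: [0.571, 0.0398, 0.3028]
tool_rot: [0.403, 3.115, -0.0]
ft_force: [1.4, 0.4, -0.3]
grip_width: 1.0
grip_force: 0.0
```

```bash
cat >> meas.py <<'E'
def tool():
    s=ctrl.get_state(); M=rot(s["tool_rot"])
    print("t",round(s["time"],2),"tcp",np.round(s["position"],4),"zax",M[:,2].round(3),"ydeg",round(np.degrees(np.arctan2(M[1,1],M[0,1])),1),"q",np.round(s["joint_positions"],2),"F",np.round(s["ft_force"],1),"T",np.round(s["torque"],2),"w",round(s["grip_width"],3),"gf",round(s["grip_force"],1))
E
python3 - <<'E'
from meas import *
tool(); p=ctrl.get_image("wrist"); a=ctrl.get_image("scene")
print(p["position"],p["orientation"])
for q in (p,a):
    P=wing(q)
    if len(P)>20: report(P)
    print([(np.round(f["centre"],3).tolist(),round(f["score"],2)) for n in ("wing_grip","set_tab_face","over_tab") for f in ctrl.find_in(n,q)[:1]])
cv2.imwrite("pics/d.png",cv2.resize(np.hstack([p["frame"],a["frame"]])[:,:,::-1],(800,300),interpolation=cv2.INTER_AREA))
E
```

```text
t 3.4 tcp [0.571  0.0398 0.3028] zax [ 0.001 -0.    -1.   ] ydeg 75.2 q [ 0.52  0.19 -0.73  1.5   0.13  1.5   1.1 ] F [ 1.4  0.4 -0.3] T [ 0.06 -0.22  0.01] w 1.0 gf 0.0
[0.50699052 0.05552542 0.46476488] [2.32772359 1.79430644 0.22066954]
wing n 1645 rect [568.9  47.8] 16.9 54.7 mean [0.5676 0.0477 0.2324] axis deg 164.8
[([0.569, 0.046, 0.232], 0.84), ([0.543, 0.027, 0.12], 0.74)]
wing n 122 rect [574.6  45.9] 17.4 52.1 mean [0.5768 0.0441 0.2313] axis deg 165.1
[([0.605, 0.025, 0.143], 0.75), ([0.603, 0.031, 0.142], 0.62), ([0.581, 0.039, 0.169], 0.54)]
```

View pics/d.png

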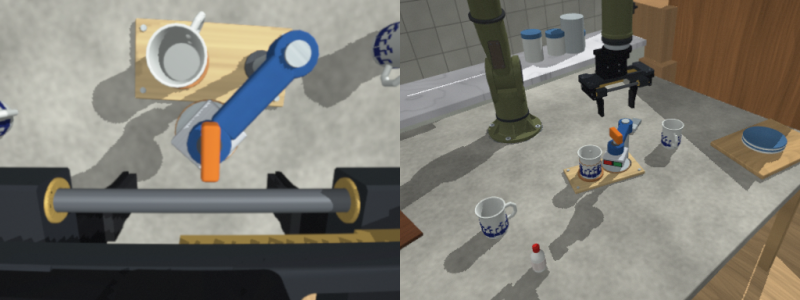

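The wrist view shows the wing at (210,150), with the open fingers just below it in the picture and aligned with the bar. The wrist and top cameras agree on the wing at (0.569, 0.048), so I'll descend and grip.

Emit:
move_arm:
  increments: "-1 8 -8 0 0 0 0; 0 0 -15 0 0 0 0; 0 0 -15 0 0 0 0; 0 0 -15 0 0 0 0; 0 0 -15 0 0 0 0; 0 0 -15 0 0 0 0; 0 0 -12 0 0 0 0; 0 0 -5 0 0 0 0"

```text
time: 4.47
position: [0.5683, 0.0463, 0.2003]
tool_rot: [-0.411, -3.112, 0.001]
ft_force: [-0.8, -0.3, -0.5]
grip_width: 1.001
grip_force: 0.0
```

Emit:
move_arm:
  increments: "0 0 0 0 0 0 255; 0 0 0 0 0 0 255; 0 0 0 0 0 0 255; 0 0 0 0 0 0 255; 0 0 0 0 0 0 255; 0 0 0 0 0 0 255; 0 0 0 0 0 0 255; 0 0 0 0 0 0 255"
  grip_force: 45

```text
time: 5.13
position: [0.5697, 0.0466, 0.2028]
tool_rot: [0.411, 3.114, 0.0]
ft_force: [0.1, -0.2, -0.4]
grip_width: 0.479
grip_force: 0.0
```

Run:
```python
from meas import *
tool(); p=ctrl.get_image("wrist"); a=ctrl.get_image("scene")
P=wing(p,(.2,.24)); print(len(P)); 
hsv=cv2.cvtColor(p["frame"],cv2.COLOR_RGB2HSV)
blue=(hsv[...,0]>95)&(hsv[...,0]<125)&(hsv[...,1]>120)
P=cloud(p,blue);P=P[(P[:,2]>.18)&(P[:,2]<.2)&(abs(P[:,1])<.25)]
print("arm",len(P),cv2.minAreaRect(P[:,:2].astype(np.float32)*1000))
r=[f for f in ctrl.silhouettes("mug",p)][:1]
for f in r:
    P=cloud(p,f["region"]); P=P[(P[:,2]>.1)&(P[:,2]<.112)]
    print("rim",f["score"],len(P), cv2.minEnclosingCircle(P[:,:2].astype(np.float32)*1000))
for q in(p,a):print([(n,np.round(f["centre"],3).tolist(),round(f["score"],2)) for n in ("mug","set_tab_face","over_tab") for f in ctrl.find_in(n,q)[:1]])
cv2.imwrite("pics/e.png",np.hstack([cv2.resize(p["frame"],(400,300)),cv2.resize(a["frame"][140:260,200:360],(400,300))])[:,:,::-1])
```

```text
t 5.13 tcp [0.5697 0.0466 0.2028] zax [ 0.  0. -1.] ydeg 75.0 q [ 0.5   0.23 -0.73  1.66  0.16  1.31  1.06] F [ 0.1 -0.2 -0.4] T [ 0.11 -0.12  0.01] w 0.479 gf 0.0
2961
arm 16093 ((532.275390625, 102.2705078125), (46.524906158447266, 172.996337890625), 30.686267852783203)
rim 0.65 7 ((511.7150573730469, 96.21482849121094), 49.01103591918945)
[('mug', [0.451, 0.025, 0.079], 0.79)]
[('mug', [0.475, 0.019, 0.077], 0.79), ('set_tab_face', [0.608, 0.032, 0.143], 0.46)]
```

View pics/e.png

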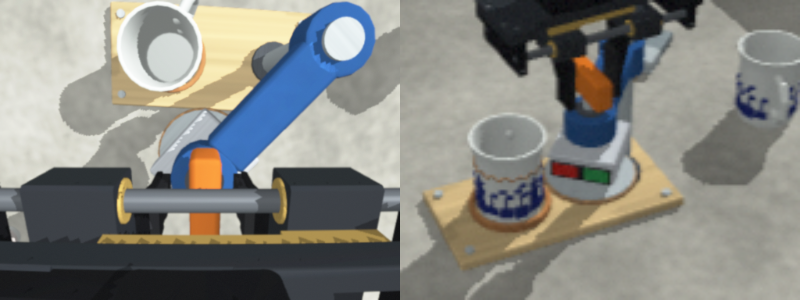

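The right half shows the fingers on either side of the orange bar, with the red tab at (565,170) and the green at (597,175), both in. The fingers are still closing, so I'll finish the grip and work out the arc.

Emit:
move_arm:
  increments: "0 0 0 0 0 0 255; 0 0 0 0 0 0 255; 0 0 0 0 0 0 255; 0 0 0 0 0 0 255; 0 0 0 0 0 0 255; 0 0 0 0 0 0 255; 0 0 0 0 0 0 255; 0 0 0 0 0 0 255"
  grip_force: 45

```text
time: 6.25
position: [0.5695, 0.0479, 0.2025]
tool_rot: [-0.409, -3.115, -0.003]
ft_force: [-0.8, 5.6, -0.8]
grip_width: 0.205
grip_force: 45.0
```

Run:
```python
from meas import *
tool()
t=np.radians(-59-np.arange(0,60,4)); print(np.diff(130*np.stack([np.cos(t),np.sin(t)],1),axis=0).round(1).tolist())
```

```text
t 6.25 tcp [0.5695 0.0479 0.2025] zax [ 0.     0.002 -1.   ] ydeg 75.0 q [ 0.5   0.23 -0.73  1.66  0.16  1.31  1.06] F [-0.8  5.6 -0.8] T [ 1.25 -0.19 -0.13] w 0.205 gf 45.0
[[-7.9, -4.4], [-8.2, -3.8], [-8.5, -3.3], [-8.7, -2.7], [-8.8, -2.0], [-9.0, -1.4], [-9.0, -0.8], [-9.1, -0.2], [-9.1, 0.5], [-9.0, 1.1], [-8.9, 1.7], [-8.8, 2.3], [-8.6, 3.0], [-8.4, 3.5]]
```

Emit:
move_arm:
  increments: "-7.9 -4.4 0 0 0 -4 255; -8.2 -3.8 0 0 0 -4 255; -8.5 -3.3 0 0 0 -4 255; -8.7 -2.7 0 0 0 -4 255; -8.8 -2 0 0 0 -4 255; -9 -1.4 0 0 0 -4 255; -9 -0.8 0 0 0 -4 255; 0 0 0 0 0 0 255"

```text
time: 6.92
position: [0.5082, 0.0284, 0.2025]
tool_rot: [-1.155, -2.921, 0.001]
ft_force: [-1.6, 4.8, -1.0]
grip_width: 0.206
grip_force: 45.0
```

Run:
```python
from meas import *
tool(); p=ctrl.get_image("wrist"); b=ctrl.get_image("top")
for q in (p,b):
    hsv=cv2.cvtColor(q["frame"],cv2.COLOR_RGB2HSV)
    blue=(hsv[...,0]>95)&(hsv[...,0]<125)&(hsv[...,1]>120)
    P=cloud(q,blue);P=P[(P[:,2]>.18)&(P[:,2]<.2)&(abs(P[:,1])<.25)&(P[:,0]>.3)]
    if len(P)>20: print("arm",len(P),cv2.minAreaRect(P[:,:2].astype(np.float32)*1000))
    P=wing(q,(.21,.24)); 
    if len(P)>20: report(P)
```

```text
t 6.92 tcp [0.5082 0.0284 0.2025] zax [-0.001 -0.    -1.   ] ydeg 46.9 q [ 0.55  0.07 -0.68  1.8   0.05  1.29  0.68] F [-1.6  4.8 -1. ] T [ 1.04  0.22 -0.29] w 0.206 gf 45.0
arm 15577 ((501.57952880859375, 94.33900451660156), (46.4362678527832, 171.51919555664062), 1.6861681938171387)
wing n 2967 rect [504.   30.5] 19.1 46.9 mean [0.5001 0.0346 0.2307] axis deg 136.0
arm 286 ((500.7527770996094, 148.04226684570312), (45.03680419921875, 64.5328369140625), 8.360502243041992)
```

Emit:
move_arm:
  increments: "-9.1 -0.2 0 0 0 -4 255; -9.1 0.5 0 0 0 -4 255; -9 1.1 0 0 0 -4 255; -8.9 1.7 0 0 0 -4 255; -2.2 0.5 0 0 0 -1 255; -2.2 0.6 0 0 0 -1 255; 0 0 0 0 0 0 255; 0 0 0 0 0 0 255"

```text
time: 7.68
position: [0.4694, 0.0321, 0.2025]
tool_rot: [1.594, 2.707, 0.0]
ft_force: [2.5, 0.8, -4.2]
grip_width: 0.204
grip_force: 45.0
```

Emit:
move_arm:
  increments: "-2.2 0.6 0 0 0 -1 255; 0 0 0 0 0 0 255; -2.2 0.7 0 0 0 -1 255; 0 0 0 0 0 0 255; 0 0 0 0 0 0 255; 0 0 0 0 0 0 255; 0 0 0 0 0 0 255; 0 0 0 0 0 0 255"

```text
time: 8.35
position: [0.4645, 0.0334, 0.2025]
tool_rot: [-1.642, -2.678, 0.001]
ft_force: [2.3, -0.1, -4.7]
grip_width: 0.205
grip_force: 45.0
```

```bash
cat >> meas.py <<'E'
def arm(q):
    hsv=cv2.cvtColor(q["frame"],cv2.COLOR_RGB2HSV)
    blue=(hsv[...,0]>95)&(hsv[...,0]<125)&(hsv[...,1]>120)
    P=cloud(q,blue);P=P[(P[:,2]>.18)&(P[:,2]<.2)&(abs(P[:,1])<.25)&(P[:,0]>.3)]
    if len(P)>20: print("arm",len(P),cv2.minAreaRect(P[:,:2].astype(np.float32)*1000))
E
python3 - <<'E'
from meas import *
tool(); p=ctrl.get_image("wrist"); arm(p); report(wing(p,(.21,.24)))
E
```

```text
t 8.35 tcp [0.4645 0.0334 0.2025] zax [-0. -0. -1.] ydeg 27.0 q [ 0.56 -0.05 -0.67  1.89 -0.03  1.28  0.38] F [ 2.3 -0.1 -4.7] T [ 0.11 -0.71 -0.14] w 0.205 gf 45.0
arm 15618 ((481.84332275390625, 97.03599548339844), (171.64573669433594, 46.599822998046875), 73.39286804199219)
wing n 2981 rect [461.4  36.7] 19.1 46.5 mean [0.4594 0.0415 0.2307] axis deg 116.1
```

Emit:
move_arm:
  increments: "-2.2 0.7 0 0 0 -1 255; 0 0 0 0 0 0 255; 0 0 0 0 0 0 255; -2.2 0.7 0 0 0 -1 255; 0 0 0 0 0 0 255; 0 0 0 0 0 0 255; 0 0 0 0 0 0 255; 0 0 0 0 0 0 255"

```text
time: 9.07
position: [0.4603, 0.0348, 0.2026]
tool_rot: [1.689, 2.649, -0.0]
ft_force: [3.8, -1.9, -4.9]
grip_width: 0.203
grip_force: 45.0
```

Emit:
move_arm:
  increments: "-2.2 0.8 0 0 0 0 255; 0 0 0 0 0 0 255; 0 0 0 0 0 0 255; 0 0 0 0 0 0 255; 0 0 0 0 0 0 255; 0 0 0 0 0 0 255; 0 0 0 0 0 0 255; 0 0 0 0 0 0 255"

```text
time: 9.73
position: [0.4602, 0.0348, 0.2026]
tool_rot: [1.687, 2.644, 0.003]
ft_force: [11.3, -3.0, -11.3]
grip_width: 0.2
grip_force: 45.0
```

Run:
```python
from meas import *
tool(); p=ctrl.get_image("wrist"); arm(p); report(wing(p,(.21,.24)))
```

```text
t 9.73 tcp [0.4602 0.0348 0.2026] zax [ 0.005 -0.001 -1.   ] ydeg 24.9 q [ 0.57 -0.06 -0.67  1.91 -0.04  1.28  0.35] F [ 11.3  -3.  -11.3] T [-0.7  -2.44 -0.06] w 0.2 gf 45.0
arm 15614 ((479.9369812011719, 97.87370300292969), (172.06671142578125, 46.78269958496094), 71.44972229003906)
wing n 2972 rect [457.3  38.1] 19.0 46.3 mean [0.4555 0.0429 0.2307] axis deg 114.3
```

The arm has met its stop: the TCP no longer advanced and the force rose. I'll ease back most of the bias and start screwing clockwise.

Emit:
move_arm:
  increments: "1.6 -0.6 0 0 0 0 255; 0 0 0 0 0 -6 255; 0 0 0 0 0 -6 255; 0 0 0 0 0 -6 255; 0 0 0 0 0 -6 255; 0 0 0 0 0 -6 255; 0 0 0 0 0 -6 255; 0 0 0 0 0 0 255"

```text
time: 10.45
position: [0.4603, 0.0347, 0.2026]
tool_rot: [2.428, 1.991, 0.001]
ft_force: [5.3, -2.6, -5.9]
grip_width: 0.204
grip_force: 45.0
```

```bash
cat > chk.py <<'E'
from meas import *
import sys
tool(); p=ctrl.get_image("wrist"); a=ctrl.get_image("scene"); arm(p)
P=wing(p,(.21,.24)); 
if len(P)>20: report(P)
for n in ("set_tab","over_tab","set_tab_face","pad"):
    print(n,[(np.round(f["centre"],3).tolist(),round(f["score"],2)) for f in ctrl.find_in(n,a)[:1]])
hsv=cv2.cvtColor(a["frame"],cv2.COLOR_RGB2HSV)
W=np.zeros((384,512),bool); W[150:260,220:320]=1
for n,m in (("green",(abs(hsv[...,0].astype(int)-65)<18)&(hsv[...,1]>90)),("red",((hsv[...,0]<6)|(hsv[...,0]>174))&(hsv[...,1]>150))):
    v,u=np.nonzero(m&W); Q=cloud(a,m&W)
    print(n,len(u),(u.min(),u.max(),v.min(),v.max()) if len(u) else "", np.median(Q,0).round(4) if len(Q) else "")
if len(sys.argv)>1: cv2.imwrite("pics/"+sys.argv[1],cv2.resize(a["frame"][150:255,215:325],None,fx=5,fy=5,interpolation=cv2.INTER_CUBIC)[:,:,::-1])
E
python3 chk.py f.png
```

```text
t 10.45 tcp [0.4603 0.0347 0.2026] zax [ 0.002 -0.001 -1.   ] ydeg -11.3 q [ 0.59 -0.06 -0.69  1.9  -0.04  1.28 -0.29] F [ 5.3 -2.6 -5.9] T [-0.51 -1.28 -0.1 ] w 0.204 gf 45.0
arm 13087 ((476.7518005371094, 88.9111328125), (127.25901794433594, 47.818756103515625), 72.96713256835938)
wing n 2962 rect [460.6  38.5] 46.8 19.0 mean [0.4619 0.0437 0.2307] axis deg 78.2
set_tab [([0.484, 0.016, 0.115], 0.42)]
over_tab [([0.467, 0.018, 0.217], 0.3)]
set_tab_face [([0.533, 0.364, 0.065], 0.57)]
pad [([0.479, 0.014, 0.112], 0.74)]
green 19 (np.int64(229), np.int64(243), np.int64(156), np.int64(193)) [ 0.4716 -0.0051  0.1435]
red 9 (np.int64(226), np.int64(228), np.int64(182), np.int64(186)) [0.4418 0.0024 0.1423]
```

View pics/f.png

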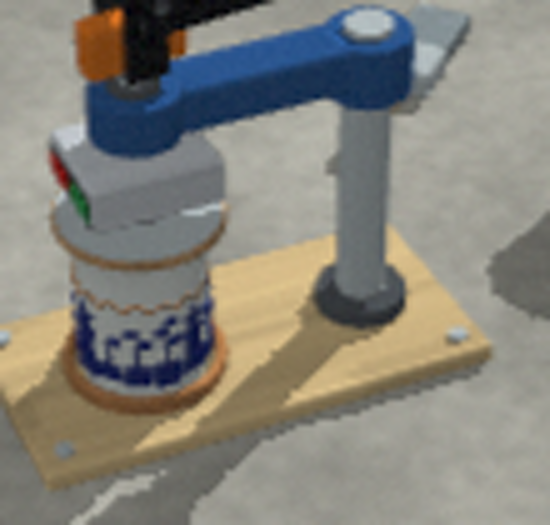

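The head's end face is visible obliquely at the left: red at crop (60,170), green at (78,200), both in. The pad is over the mug. It is safe to turn 0.7 rad more before the earliest possible pop.

Emit:
move_arm:
  increments: "0 0 0 0 0 -6 255; 0 0 0 0 0 -6 255; 0 0 0 0 0 -6 255; 0 0 0 0 0 -6 255; 0 0 0 0 0 -6 255; 0 0 0 0 0 -6 255; 0 0 0 0 0 -3 255; 0 0 0 0 0 0 255"

```text
time: 11.42
position: [0.4603, 0.0347, 0.2026]
tool_rot: [2.953, 1.069, 0.002]
ft_force: [5.4, -2.4, -7.1]
grip_width: 0.205
grip_force: 45.0
```

```bash
cat > chk.py <<'E'
from meas import *
import sys
tool(); a=ctrl.get_image("scene"); p=ctrl.get_image("wrist")
P=wing(p,(.21,.24)); 
if len(P)>20: report(P)
for n in ("set_tab_face","pad"):
    print(n,[(np.round(f["centre"],3).tolist(),round(f["score"],2)) for f in ctrl.find_in(n,a)[:1]])
f=a["frame"][165:215,205:250].astype(int); r,g,b=f[...,0],f[...,1],f[...,2]
for n,m in (("green",(g>r+25)&(g>b+15)),("red",(r>g+50)&(r>b+50)&(np.arange(50)[:,None]<30))):
    v,u=np.nonzero(m); print(n,len(u),(u.min()+205,u.max()+205,v.min()+165,v.max()+165) if len(u) else "")
if len(sys.argv)>1: cv2.imwrite("pics/"+sys.argv[1],cv2.resize(a["frame"][150:255,205:315],None,fx=5,fy=5,interpolation=cv2.INTER_CUBIC)[:,:,::-1])
E
python3 chk.py
```

```text
t 11.42 tcp [0.4603 0.0347 0.2026] zax [ 0.002 -0.001 -1.   ] ydeg -50.2 q [ 0.61 -0.06 -0.71  1.9  -0.04  1.28 -0.96] F [ 5.4 -2.4 -7.1] T [-0.47 -1.32 -0.13] w 0.205 gf 45.0
wing n 2969 rect [463.4  37.3] 46.5 19.6 mean [0.4678 0.0402 0.2307] axis deg 39.4
set_tab_face []
pad [([0.481, 0.016, 0.114], 0.65)]
green 16 (np.int64(229), np.int64(232), np.int64(188), np.int64(194))
red 10 (np.int64(225), np.int64(228), np.int64(182), np.int64(187))
```

Emit:
move_arm:
  increments: "0 0 0 0 0 -5 255; 0 0 0 0 0 -5 255; 0 0 0 0 0 0 255; 0 0 0 0 0 0 255; 0 0 0 0 0 0 255; 0 0 0 0 0 0 255; 0 0 0 0 0 0 255; 0 0 0 0 0 0 255"

```text
time: 12.28
position: [0.4603, 0.0347, 0.2026]
tool_rot: [3.034, 0.811, 0.002]
ft_force: [6.3, -3.0, -6.4]
grip_width: 0.202
grip_force: 45.0
```

```bash
python3 chk.py
```

```text
t 12.28 tcp [0.4603 0.0347 0.2026] zax [ 0.002 -0.001 -1.   ] ydeg -60.1 q [ 0.62 -0.06 -0.72  1.9  -0.04  1.28 -1.14] F [ 6.3 -3.  -6.4] T [-0.51 -1.24 -0.19] w 0.202 gf 45.0
wing n 2772 rect [464.1  36.7] 46.2 19.6 mean [0.4684 0.038  0.2306] axis deg 28.4
set_tab_face []
pad [([0.479, 0.018, 0.114], 0.86)]
green 18 (np.int64(229), np.int64(232), np.int64(188), np.int64(195))
red 10 (np.int64(225), np.int64(228), np.int64(182), np.int64(187))
```

Emit:
move_arm:
  increments: "0 0 0 0 0 -5 255; 0 0 0 0 0 -4 255; 0 0 0 0 0 0 255; 0 0 0 0 0 0 255; 0 0 0 0 0 0 255; 0 0 0 0 0 0 255; 0 0 0 0 0 0 255; 0 0 0 0 0 0 255"

```text
time: 13.15
position: [0.4603, 0.0347, 0.2026]
tool_rot: [3.088, 0.57, 0.002]
ft_force: [5.7, -1.8, -6.8]
grip_width: 0.202
grip_force: 45.0
```

```bash
python3 chk.py
```

```text
t 13.15 tcp [0.4603 0.0347 0.2026] zax [ 0.002 -0.001 -1.   ] ydeg -69.1 q [ 0.63 -0.06 -0.72  1.9  -0.04  1.28 -1.29] F [ 5.7 -1.8 -6.8] T [-0.49 -1.31 -0.11] w 0.202 gf 45.0
wing n 2962 rect [464.7  35.8] 46.1 19.0 mean [0.4695 0.0372 0.2307] axis deg 20.4
set_tab_face [([0.663, -0.307, 0.054], 0.3)]
pad [([0.481, 0.014, 0.116], 0.76)]
green 19 (np.int64(229), np.int64(232), np.int64(188), np.int64(195))
red 11 (np.int64(225), np.int64(249), np.int64(165), np.int64(187))
```

Emit:
move_arm:
  increments: "0 0 0 0 0 -4 255; 0 0 0 0 0 -4 255; 0 0 0 0 0 0 255; 0 0 0 0 0 0 255; 0 0 0 0 0 0 255; 0 0 0 0 0 0 255; 0 0 0 0 0 0 255; 0 0 0 0 0 0 255"

```text
time: 14.02
position: [0.4603, 0.0347, 0.2026]
tool_rot: [3.121, 0.354, 0.002]
ft_force: [5.5, -1.5, -6.9]
grip_width: 0.203
grip_force: 45.0
```

```bash
python3 chk.py
```

```text
t 14.02 tcp [0.4603 0.0347 0.2026] zax [ 0.002 -0.001 -1.   ] ydeg -77.1 q [ 0.63 -0.06 -0.73  1.9  -0.04  1.28 -1.43] F [ 5.5 -1.5 -6.9] T [-0.56 -1.29 -0.13] w 0.203 gf 45.0
wing n 2968 rect [464.8  35.1] 46.3 19.1 mean [0.4699 0.0358 0.2307] axis deg 12.4
set_tab_face []
pad [([0.483, 0.013, 0.115], 0.67)]
green 17 (np.int64(229), np.int64(232), np.int64(188), np.int64(195))
red 14 (np.int64(225), np.int64(249), np.int64(165), np.int64(187))
```

Emit:
move_arm:
  increments: "0 0 0 0 0 -4 255; 0 0 0 0 0 -4 255; 0 0 0 0 0 0 255; 0 0 0 0 0 0 255; 0 0 0 0 0 0 255; 0 0 0 0 0 0 255; 0 0 0 0 0 0 255; 0 0 0 0 0 0 255"

```text
time: 14.88
position: [0.4603, 0.0347, 0.2026]
tool_rot: [3.138, 0.135, 0.002]
ft_force: [6.0, -3.1, -6.4]
grip_width: 0.203
grip_force: 45.0
```

```bash
python3 chk.py
```

```text
t 14.88 tcp [0.4603 0.0347 0.2026] zax [ 0.002 -0.001 -1.   ] ydeg -85.1 q [ 0.64 -0.06 -0.73  1.9  -0.04  1.28 -1.57] F [ 6.  -3.1 -6.4] T [-0.53 -1.24 -0.11] w 0.203 gf 45.0
wing n 2959 rect [464.9  34.3] 46.4 19.0 mean [0.4701 0.0343 0.2308] axis deg 4.4
set_tab_face [([0.34, 0.386, 0.019], 0.52)]
pad [([0.482, 0.013, 0.114], 0.57)]
green 17 (np.int64(229), np.int64(232), np.int64(188), np.int64(195))
red 19 (np.int64(225), np.int64(249), np.int64(165), np.int64(187))
```

Emit:
move_arm:
  increments: "0 0 0 0 0 -4 255; 0 0 0 0 0 -4 255; 0 0 0 0 0 0 255; 0 0 0 0 0 0 255; 0 0 0 0 0 0 255; 0 0 0 0 0 0 255; 0 0 0 0 0 0 255; 0 0 0 0 0 0 255"

```text
time: 15.75
position: [0.4603, 0.0347, 0.2026]
tool_rot: [3.14, -0.084, 0.002]
ft_force: [6.5, -2.8, -6.9]
grip_width: 0.205
grip_force: 45.0
```

```bash
sed -i 's/(np.arange(50)\[:,None\]<30)/(np.arange(45)[None]<30)/' chk.py; python3 chk.py
```

```text
t 15.75 tcp [0.4603 0.0347 0.2026] zax [ 0.001 -0.001 -1.   ] ydeg -93.1 q [ 0.64 -0.06 -0.74  1.9  -0.04  1.28 -1.71] F [ 6.5 -2.8 -6.9] T [-0.5  -1.28 -0.1 ] w 0.205 gf 45.0
wing n 2964 rect [464.9  33.6] 19.2 46.7 mean [0.4701 0.0329 0.2307] axis deg 176.3
set_tab_face []
pad [([0.482, 0.013, 0.115], 0.85)]
green 18 (np.int64(229), np.int64(232), np.int64(188), np.int64(195))
red 11 (np.int64(225), np.int64(228), np.int64(182), np.int64(187))
```

Emit:
move_arm:
  increments: "0 0 0 0 0 -4 255; 0 0 0 0 0 -4 255; 0 0 0 0 0 0 255; 0 0 0 0 0 0 255; 0 0 0 0 0 0 255; 0 0 0 0 0 0 255; 0 0 0 0 0 0 255; 0 0 0 0 0 0 255"

```text
time: 16.62
position: [0.4603, 0.0347, 0.2026]
tool_rot: [3.126, -0.303, 0.002]
ft_force: [5.9, -1.5, -7.1]
grip_width: 0.202
grip_force: 45.0
```

```bash
python3 chk.py g.png
```

```text
t 16.62 tcp [0.4603 0.0347 0.2026] zax [ 0.001 -0.001 -1.   ] ydeg -101.1 q [ 0.65 -0.06 -0.75  1.9  -0.04  1.28 -1.85] F [ 5.9 -1.5 -7.1] T [-0.46 -1.29 -0.06] w 0.202 gf 45.0
wing n 2967 rect [465.   32.8] 19.2 46.4 mean [0.4699 0.0315 0.2307] axis deg 168.2
set_tab_face []
pad [([0.482, 0.013, 0.114], 0.84)]
green 17 (np.int64(229), np.int64(232), np.int64(189), np.int64(195))
red 9 (np.int64(226), np.int64(228), np.int64(183), np.int64(187))
```

View pics/g.png

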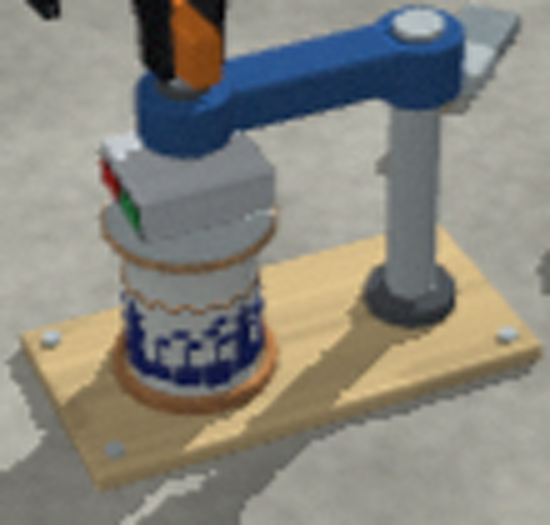

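Both tabs are still in: red at (110,180), green at (130,215). The pad is down on the rim, so I'll continue.

Emit:
move_arm:
  increments: "0 0 0 0 0 -4 255; 0 0 0 0 0 -4 255; 0 0 0 0 0 0 255; 0 0 0 0 0 0 255; 0 0 0 0 0 0 255; 0 0 0 0 0 0 255; 0 0 0 0 0 0 255; 0 0 0 0 0 0 255"

```text
time: 17.48
position: [0.4603, 0.0347, 0.2026]
tool_rot: [3.098, -0.52, 0.002]
ft_force: [6.1, -2.6, -7.5]
grip_width: 0.205
grip_force: 45.0
```

```bash
python3 chk.py
```

```text
t 17.48 tcp [0.4603 0.0347 0.2026] zax [ 0.001 -0.001 -1.   ] ydeg -109.1 q [ 0.65 -0.06 -0.75  1.9  -0.04  1.28 -1.99] F [ 6.1 -2.6 -7.5] T [-0.51 -1.25 -0.04] w 0.205 gf 45.0
wing n 2970 rect [464.7  32.2] 19.2 46.7 mean [0.4695 0.0301 0.2307] axis deg 160.2
set_tab_face []
pad [([0.481, 0.015, 0.114], 0.5)]
green 17 (np.int64(229), np.int64(232), np.int64(189), np.int64(196))
red 10 (np.int64(226), np.int64(228), np.int64(183), np.int64(188))
```

Emit:
move_arm:
  increments: "0 0 0 0 0 -4 255; 0 0 0 0 0 -4 255; 0 0 0 0 0 0 255; 0 0 0 0 0 0 255; 0 0 0 0 0 0 255; 0 0 0 0 0 0 255; 0 0 0 0 0 0 255; 0 0 0 0 0 0 255"

```text
time: 18.35
position: [0.4602, 0.0347, 0.2026]
tool_rot: [3.054, -0.735, 0.002]
ft_force: [5.9, -3.1, -6.8]
grip_width: 0.202
grip_force: 45.0
```

```bash
python3 chk.py
```

```text
t 18.35 tcp [0.4602 0.0347 0.2026] zax [ 0.001 -0.001 -1.   ] ydeg -117.1 q [ 0.66 -0.06 -0.76  1.9  -0.04  1.28 -2.13] F [ 5.9 -3.1 -6.8] T [-0.51 -1.22 -0.14] w 0.202 gf 45.0
wing n 2977 rect [464.6  31.5] 19.2 46.3 mean [0.4689 0.0288 0.2307] axis deg 152.1
set_tab_face []
pad [([0.479, 0.013, 0.113], 0.83)]
green 18 (np.int64(229), np.int64(232), np.int64(189), np.int64(196))
red 10 (np.int64(226), np.int64(228), np.int64(183), np.int64(188))
```

Emit:
move_arm:
  increments: "0 0 0 0 0 -4 255; 0 0 0 0 0 -4 255; 0 0 0 0 0 0 255; 0 0 0 0 0 0 255; 0 0 0 0 0 0 255; 0 0 0 0 0 0 255; 0 0 0 0 0 0 255; 0 0 0 0 0 0 255"

```text
time: 19.22
position: [0.4602, 0.0347, 0.2026]
tool_rot: [2.995, -0.946, 0.002]
ft_force: [5.0, -2.7, -8.0]
grip_width: 0.206
grip_force: 45.0
```

```bash
python3 chk.py
```

```text
t 19.22 tcp [0.4602 0.0347 0.2026] zax [ 0.001 -0.001 -1.   ] ydeg -125.1 q [ 0.66 -0.06 -0.76  1.9  -0.04  1.28 -2.27] F [ 5.  -2.7 -8. ] T [-0.47 -1.21 -0.09] w 0.206 gf 45.0
wing n 2968 rect [464.3  30.8] 19.1 46.3 mean [0.4682 0.0276 0.2307] axis deg 144.2
set_tab_face [([0.477, 0.02, 0.23], 0.46)]
pad [([0.482, 0.013, 0.115], 0.8)]
green 17 (np.int64(229), np.int64(232), np.int64(189), np.int64(196))
red 10 (np.int64(226), np.int64(228), np.int64(183), np.int64(188))
```

Emit:
move_arm:
  increments: "0 0 0 0 0 -4 255; 0 0 0 0 0 -4 255; 0 0 0 0 0 0 255; 0 0 0 0 0 0 255; 0 0 0 0 0 0 255; 0 0 0 0 0 0 255; 0 0 0 0 0 0 255; 0 0 0 0 0 0 255"

```text
time: 20.08
position: [0.4602, 0.0347, 0.2026]
tool_rot: [2.922, -1.153, 0.002]
ft_force: [7.0, -3.5, -7.8]
grip_width: 0.205
grip_force: 45.0
```

```bash
python3 chk.py
```

```text
t 20.08 tcp [0.4602 0.0347 0.2026] zax [ 0.001 -0.001 -1.   ] ydeg -133.1 q [ 0.67 -0.06 -0.77  1.9  -0.04  1.28 -2.41] F [ 7.  -3.5 -7.8] T [-0.43 -1.26 -0.11] w 0.205 gf 45.0
wing n 2977 rect [463.8  30.1] 19.1 46.2 mean [0.4673 0.0265 0.2307] axis deg 136.2
set_tab_face []
pad []
green 17 (np.int64(229), np.int64(232), np.int64(189), np.int64(196))
red 9 (np.int64(226), np.int64(228), np.int64(184), np.int64(188))
```

Emit:
move_arm:
  increments: "0 0 0 0 0 -4 255; 0 0 0 0 0 -4 255; 0 0 0 0 0 0 255; 0 0 0 0 0 0 255; 0 0 0 0 0 0 255; 0 0 0 0 0 0 255; 0 0 0 0 0 0 255; 0 0 0 0 0 0 255"

```text
time: 20.95
position: [0.4603, 0.0347, 0.2026]
tool_rot: [-2.835, 1.354, -0.002]
ft_force: [5.3, -1.5, -6.5]
grip_width: 0.207
grip_force: 45.0
```

```bash
python3 chk.py
```

```text
t 20.95 tcp [0.4603 0.0347 0.2026] zax [ 0.001 -0.001 -1.   ] ydeg -141.1 q [ 0.68 -0.06 -0.77  1.9  -0.04  1.28 -2.54] F [ 5.3 -1.5 -6.5] T [-0.43 -1.18 -0.12] w 0.207 gf 45.0
wing n 2980 rect [463.2  29.7] 19.2 47.0 mean [0.4662 0.0255 0.2307] axis deg 128.2
set_tab_face []
pad [([0.483, 0.015, 0.113], 0.58)]
green 17 (np.int64(229), np.int64(232), np.int64(189), np.int64(196))
red 11 (np.int64(226), np.int64(228), np.int64(184), np.int64(189))
```

At the wrist's limit with green still in. I'll open, rotate back half a turn in place (87 mm opening clears the 56 mm bar) and regrip.

Emit:
move_arm:
  increments: "0 0 0 0 0 0 0; 0 0 0 0 0 0 0; 0 0 0 0 0 0 0; 0 0 0 0 0 0 0; 0 0 0 0 0 0 0; 0 0 0 0 0 0 0; 0 0 0 0 0 0 0; 0 0 0 0 0 0 0"

```text
time: 21.82
position: [0.4595, 0.0354, 0.2026]
tool_rot: [2.835, -1.353, -0.0]
ft_force: [0.1, 0.1, -0.3]
grip_width: 0.725
grip_force: 0.0
```

Emit:
move_arm:
  increments: "0 0 0 0 0 0 0; 0 0 0 0 0 0 0; 0 0 0 0 0 0 0; 0 0 0 0 0 0 0; 0 0 0 0 0 6 0; 0 0 0 0 0 6 0; 0 0 0 0 0 6 0; 0 0 0 0 0 6 0"

```text
time: 22.48
position: [0.4596, 0.0353, 0.2026]
tool_rot: [3.056, -0.726, -0.0]
ft_force: [1.2, -0.5, -0.6]
grip_width: 1.002
grip_force: 0.0
```

```bash
python3 chk.py
```

```text
t 22.48 tcp [0.4596 0.0353 0.2026] zax [-0. -0. -1.] ydeg -116.7 q [ 0.66 -0.06 -0.76  1.9  -0.04  1.28 -2.12] F [ 1.2 -0.5 -0.6] T [ 0.11 -0.02 -0.01] w 1.002 gf 0.0
wing n 3358 rect [460.7  33.1] 17.2 55.0 mean [0.4662 0.0288 0.23  ] axis deg 127.9
set_tab_face []
pad [([0.469, 0.025, 0.226], 0.69)]
green 19 (np.int64(229), np.int64(232), np.int64(189), np.int64(196))
red 11 (np.int64(226), np.int64(228), np.int64(184), np.int64(189))
```

Emit:
move_arm:
  increments: "0 0 0 0 0 6.5 0; 0 0 0 0 0 6.5 0; 0 0 0 0 0 6.5 0; 0 0 0 0 0 6.5 0; 0 0 0 0 0 6.5 0; 0 0 0 0 0 6.5 0; 0 0 0 0 0 6.5 0; 0 0 0 0 0 6.5 0"

```text
time: 23.35
position: [0.4596, 0.0353, 0.2026]
tool_rot: [3.066, 0.684, -0.0]
ft_force: [-0.3, -0.1, -0.2]
grip_width: 0.998
grip_force: 0.0
```

Emit:
move_arm:
  increments: "0 0 0 0 0 6.5 0; 0 0 0 0 0 6.5 0; 0 0 0 0 0 6.5 0; 0 0 0 0 0 6.5 0; 0 0 0 0 0 6.5 0; 0 0 0 0 0 6.5 0; 0 0 0 0 0 6.5 0; 0 0 0 0 0 6.5 0"

```text
time: 24.02
position: [0.4596, 0.0353, 0.2026]
tool_rot: [2.456, 1.959, -0.0]
ft_force: [0.6, 0.2, 0.5]
grip_width: 1.004
grip_force: 0.0
```

Emit:
move_arm:
  increments: "0 0 0 0 0 6.5 0; 0 0 0 0 0 6.5 0; 0 0 0 0 0 6.5 0; 0 0 0 0 0 6.5 0; 0 0 0 0 0 6.5 0; 0 0 0 0 0 6.5 0; 0 0 0 0 0 6.5 0; 0 0 0 0 0 6.5 0"

```text
time: 24.68
position: [0.4596, 0.0353, 0.2026]
tool_rot: [1.349, 2.837, 0.0]
ft_force: [0.2, 0.9, -0.6]
grip_width: 1.001
grip_force: 0.0
```

```bash
python3 chk.py
```

```text
t 24.68 tcp [0.4596 0.0353 0.2026] zax [ 0.  0. -1.] ydeg 39.1 q [ 0.56 -0.06 -0.66  1.91 -0.04  1.28  0.59] F [ 0.2  0.9 -0.6] T [ 0.05 -0.14  0.01] w 1.001 gf 0.0
wing n 2892 rect [456.5  38.1] 17.5 45.7 mean [0.4531 0.042  0.2307] axis deg 128.8
set_tab_face []
pad [([0.485, 0.014, 0.112], 0.63)]
green 18 (np.int64(229), np.int64(232), np.int64(189), np.int64(196))
red 10 (np.int64(226), np.int64(228), np.int64(184), np.int64(188))
```

Tool closing axis is 39.1°, and the bar's width axis is about 38.5°, so they line up. Regrip.

Emit:
move_arm:
  increments: "0 0 0 0 0 0 255; 0 0 0 0 0 0 255; 0 0 0 0 0 0 255; 0 0 0 0 0 0 255; 0 0 0 0 0 0 255; 0 0 0 0 0 0 255; 0 0 0 0 0 0 255; 0 0 0 0 0 0 255"
  grip_force: 45

```text
time: 25.55
position: [0.4596, 0.0353, 0.2026]
tool_rot: [1.353, 2.835, 0.0]
ft_force: [-1.3, 0.5, -0.1]
grip_width: 0.472
grip_force: 0.0
```

Emit:
move_arm:
  increments: "0 0 0 0 0 0 255; 0 0 0 0 0 0 255; 0 0 0 0 0 0 255; 0 0 0 0 0 0 255; 0 0 0 0 0 0 255; 0 0 0 0 0 0 255; 0 0 0 0 0 0 255; 0 0 0 0 0 0 255"

```text
time: 26.22
position: [0.4597, 0.0354, 0.2026]
tool_rot: [1.353, 2.835, 0.001]
ft_force: [2.0, 0.9, -0.5]
grip_width: 0.207
grip_force: 45.0
```

Emit:
move_arm:
  increments: "0 0 0 0 0 -4 255; 0 0 0 0 0 -4 255; 0 0 0 0 0 0 255; 0 0 0 0 0 0 255; 0 0 0 0 0 0 255; 0 0 0 0 0 0 255; 0 0 0 0 0 0 255; 0 0 0 0 0 0 255"

```text
time: 26.88
position: [0.4598, 0.0355, 0.2026]
tool_rot: [1.547, 2.734, 0.001]
ft_force: [3.2, 1.3, -2.9]
grip_width: 0.201
grip_force: 45.0
```

```bash
python3 chk.py
```

```text
t 26.88 tcp [0.4598 0.0355 0.2026] zax [ 0.001  0.    -1.   ] ydeg 31.0 q [ 0.56 -0.06 -0.66  1.9  -0.04  1.28  0.45] F [ 3.2  1.3 -2.9] T [ 0.35 -0.69 -0.06] w 0.201 gf 45.0
wing n 2906 rect [457.   37.9] 18.4 46.4 mean [0.4543 0.0427 0.2307] axis deg 120.4
set_tab_face []
pad [([0.483, 0.012, 0.113], 0.73)]
green 17 (np.int64(229), np.int64(232), np.int64(189), np.int64(196))
red 11 (np.int64(226), np.int64(228), np.int64(184), np.int64(189))
```

Total is 174°. Continuing.

Emit:
move_arm:
  increments: "0 0 0 0 0 -4 255; 0 0 0 0 0 -4 255; 0 0 0 0 0 0 255; 0 0 0 0 0 0 255; 0 0 0 0 0 0 255; 0 0 0 0 0 0 255; 0 0 0 0 0 0 255; 0 0 0 0 0 0 255"

```text
time: 27.75
position: [0.4599, 0.0355, 0.2026]
tool_rot: [1.733, 2.62, 0.001]
ft_force: [4.8, 2.5, -3.7]
grip_width: 0.207
grip_force: 45.0
```

```bash
python3 chk.py
```

```text
t 27.75 tcp [0.4599 0.0355 0.2026] zax [ 0.001  0.    -1.   ] ydeg 23.0 q [ 0.57 -0.06 -0.67  1.9  -0.04  1.28  0.31] F [ 4.8  2.5 -3.7] T [ 0.48 -1.11 -0.09] w 0.207 gf 45.0
wing n 2908 rect [457.3  38.5] 18.9 45.7 mean [0.4557 0.0434 0.2306] axis deg 112.4
set_tab_face []
pad [([0.484, 0.013, 0.113], 0.64)]
green 16 (np.int64(229), np.int64(232), np.int64(190), np.int64(196))
red 12 (np.int64(226), np.int64(234), np.int64(165), np.int64(189))
```

Emit:
move_arm:
  increments: "0 0 0 0 0 -4 255; 0 0 0 0 0 -4 255; 0 0 0 0 0 0 255; 0 0 0 0 0 0 255; 0 0 0 0 0 0 255; 0 0 0 0 0 0 255; 0 0 0 0 0 0 255; 0 0 0 0 0 0 255"

```text
time: 28.62
position: [0.46, 0.0356, 0.2026]
tool_rot: [1.911, 2.493, 0.002]
ft_force: [5.9, 2.2, -3.3]
grip_width: 0.203
grip_force: 45.0
```

```bash
python3 chk.py
```

```text
t 28.62 tcp [0.46   0.0356 0.2026] zax [ 0.001  0.001 -1.   ] ydeg 15.0 q [ 0.57 -0.06 -0.67  1.9  -0.04  1.28  0.17] F [ 5.9  2.2 -3.3] T [ 0.48 -1.19 -0.14] w 0.203 gf 45.0
wing n 2905 rect [458.   38.7] 19.1 45.7 mean [0.4571 0.0438 0.2306] axis deg 104.4
set_tab_face []
pad [([0.486, 0.011, 0.116], 0.61)]
green 18 (np.int64(229), np.int64(232), np.int64(190), np.int64(196))
red 14 (np.int64(226), np.int64(234), np.int64(165), np.int64(189))
```

Emit:
move_arm:
  increments: "0 0 0 0 0 -4 255; 0 0 0 0 0 -4 255; 0 0 0 0 0 0 255; 0 0 0 0 0 0 255; 0 0 0 0 0 0 255; 0 0 0 0 0 0 255; 0 0 0 0 0 0 255; 0 0 0 0 0 0 255"

```text
time: 29.48
position: [0.4602, 0.0356, 0.2026]
tool_rot: [2.08, 2.353, 0.002]
ft_force: [5.5, 2.7, -4.6]
grip_width: 0.201
grip_force: 45.0
```

```bash
python3 chk.py h.png
```

```text
t 29.48 tcp [0.4602 0.0356 0.2026] zax [ 0.001  0.001 -1.   ] ydeg 7.0 q [ 0.58 -0.06 -0.68  1.9  -0.04  1.28  0.03] F [ 5.5  2.7 -4.6] T [ 0.48 -1.2  -0.05] w 0.201 gf 45.0
wing n 2898 rect [458.8  39. ] 19.0 45.8 mean [0.4585 0.0441 0.2307] axis deg 96.6
set_tab_face []
pad [([0.487, 0.019, 0.114], 0.71)]
green 77 (np.int64(223), np.int64(232), np.int64(190), np.int64(199))
red 12 (np.int64(226), np.int64(234), np.int64(165), np.int64(188))
```

View pics/h.png

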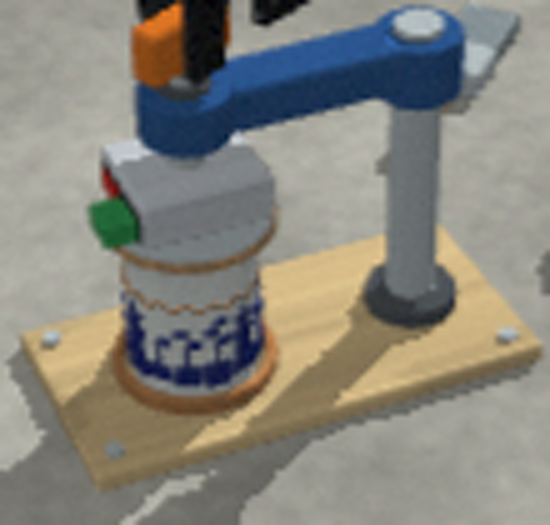

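The green tab has popped out at (115,222) and the red at (110,183) is still in. Let go and lift clear.

Emit:
move_arm:
  increments: "0 0 0 0 0 0 0; 0 0 0 0 0 0 0; 0 0 0 0 0 0 0; 0 0 0 0 0 0 0; 0 0 0 0 0 0 0; 0 0 0 0 0 0 0; 0 0 0 0 0 0 0; 0 0 0 0 0 0 0"

```text
time: 30.35
position: [0.4595, 0.0353, 0.2026]
tool_rot: [-2.082, -2.352, 0.0]
ft_force: [0.0, -0.3, -0.2]
grip_width: 0.724
grip_force: 0.0
```

Emit:
move_arm:
  increments: "0 0 0 0 0 0 0; 0 0 0 0 0 0 0; 0 0 5 0 0 0 0; 0 0 15 0 0 0 0; 0 0 20 0 0 0 0; 0 0 20 0 0 0 0; 0 0 20 0 0 0 0; 0 0 20 0 0 0 0"

```text
time: 31.02
position: [0.4595, 0.0354, 0.304]
tool_rot: [2.082, 2.352, 0.0]
ft_force: [0.1, 0.0, 0.1]
grip_width: 0.998
grip_force: 0.0
```

Emit:
move_arm:
  increments: "0 0 10 0 0 0 0; 0 0 5 0 0 0 0; 0 0 0 0 0 0 0; 0 0 0 0 0 0 0; 0 0 0 0 0 0 0; 0 0 0 0 0 0 0; 0 0 0 0 0 0 0; 0 0 0 0 0 0 0"

```text
time: 31.68
position: [0.4594, 0.0353, 0.317]
tool_rot: [-2.082, -2.352, 0.001]
ft_force: [0.3, -0.1, 0.4]
grip_width: 1.001
grip_force: 0.0
```

```bash
python3 chk.py
python3 - <<'E'
from meas import *
a=ctrl.get_image("scene");w=ctrl.get_image("wrist"); arm(w)
cv2.imwrite("pics/i.png",np.hstack([cv2.resize(w["frame"],(400,300)),cv2.resize(a["frame"][100:260,180:393],(400,300))])[:,:,::-1])
E
```

```text
t 31.68 tcp [0.4594 0.0353 0.317 ] zax [-0.001  0.    -1.   ] ydeg 7.0 q [ 0.59 -0.11 -0.65  1.72 -0.07  1.51  0.06] F [ 0.3 -0.1  0.4] T [ 0.03 -0.14 -0.  ] w 1.001 gf 0.0
wing n 1512 rect [459.7  34.4] 17.1 54.6 mean [0.4595 0.0364 0.2318] axis deg 96.9
set_tab_face [([0.47, -0.01, 0.134], 0.4)]
pad [([0.664, -0.307, 0.055], 0.64)]
green 76 (np.int64(223), np.int64(232), np.int64(190), np.int64(199))
red 12 (np.int64(226), np.int64(234), np.int64(165), np.int64(188))
arm 6226 ((479.1520690917969, 95.39166259765625), (175.79457092285156, 47.700809478759766), 72.44921112060547)
```

View pics/i.png

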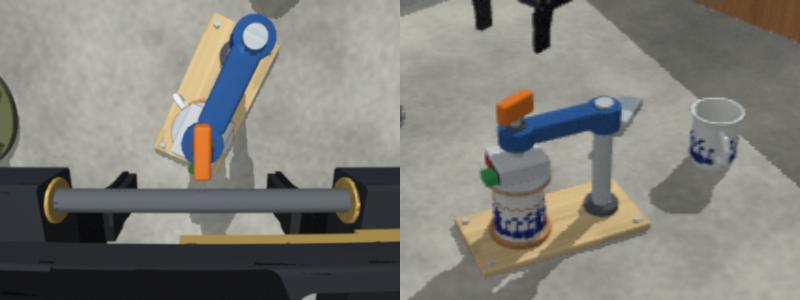

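The gripper is clear, the green tab is out (right half, (488,178)) and the red is in. The arm is along the base at its stop, so I'm handing in.

```bash
python3 -c "
from bench import ctrl
print(ctrl.close_job())"
```

```text
the job is handed in; nothing more can be done
None
```

The blue arm is at its stop over the mended mug, the wing is screwed down until the green tab popped out with the red tab still in, the gripper has let go and moved clear, and the job is handed in (no verdict was returned).

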